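# Lock the battery cover on the care-trolley power unit

## Robot

A 6-joint arm with a two-finger parallel gripper is mounted at the origin on the work surface. World frame = base frame: x ahead of the robot, y to its left, z up, the work surface at z = 0. Lengths are in m, angles in rad, forces in N, time in s.
With the tool pointing down it reaches from about 0.4 to 0.825 m from the base axis. Payload 7 kg.
Tool frame: the origin (TCP) lies midway between the tips of the shut fingers; the grasp point (between the pads) lies 19 mm behind it; z points along the fingers, x is the direction in which the jaws open and shut, and the axes are right-handed (so a half turn about z gives the same grasp; the last joint's range is limited). The gripper opens to 88 mm and grips with 3 to 60 N. Pads are 19 mm wide; open, the fingers measure 130 mm over their backs; the gripper's body (78 mm by 193 mm) begins 47 mm behind the grasp point.
Start: joints at [1.495, 0.359, 0.012, 0, -1.224, -0.288], TCP at [0.24, 0.631, 0.227] pointing down, gripper open.
Joint ranges: [-3.07, 3.07], [-1.43, 2.12], [-1.02, 1.25], [-3.03, 1.67], [-3.05, -0], [-3.03, 3.03]. Speed limits (rad/s): [2.39, 2.39, 3.01, 3.14, 3.14, 3.14].

## Interface

Orientations are given as [roll, pitch, yaw] about the fixed x, y, z axes, in that order (R = Rz(yaw) Ry(pitch) Rx(roll)).
In Python, from station import status, eyes, workorder gives the robot as it stands.
- The arm moves only by the shell command python3 -m jog 'ROWS' [OPENING] [FORCE]. ROWS is JSON, a list of rows, each a list of 6 numbers: the shift along the world's x, y, z in mm, then the turn, a rotation vector about the world's x, y, z in rad. A call has 1 to 12 rows; each row shifts and turns the pose as measured when the row begins; what a row does not reach is not made up. A row lasts 1/10 s, in which the tool goes at most 50 mm and 8.59 degrees, less where a joint would pass 70% of its speed; a pose out of reach is approached as far as the arm can. A call with a gripper value outside its range is refused whole. OPENING is the opening, from 0 (shut) to 1 (fully open), set as the call begins (- or left out, the last holds). The fingers move at their own pace and stop on an object; FORCE is the grip in N (left out, the last holds). Time passes only in rows, so rows that do not move let the fingers close. It gives the time, the measured TCP pose, the force and the opening at its end, in the units of the state.
- status.get_state(): the state, without advancing time (a new reading comes with each control period).
- eyes.grab_frame(name): name is "side" or "top" or "wrist"; returns the picture (400x640x3 uint8, blue, green, red); there is no depth.
- eyes.calibration(name): a dict with "camera_matrix" (3x3 intrinsics, pixels), "k1" (the pictures are not rectified: a ray, as slopes to the right and down, at radius r is drawn at 1 + k1 r^2 times it, then the intrinsics apply), "cam_to_world" (4x4, takes a point from camera to world coordinates); the wrist camera has in their place "hand_eye" (4x4, takes a point from camera to tool coordinates, whose origin is the TCP and whose axes are the tool frame's). Camera axes: x right, y up, looking along -z (the intrinsics and any distortion apply to the point x, -y, -z); pixel columns grow to the right and rows downward; lengths in m; the calibration is good to about 2 mm. A picture is of the moment at which its call begins: read the wrist's pose just before it. calibration takes no time and is no camera call.
- workorder.job_done(): hands the job in, once; it reports no verdict.
The state is a dict: "t": time; "q": joint angles; "qd": joint speeds; "joint_efforts": joint torques, N m; "eef_pos": TCP position; "ee_rot": TCP orientation; "force": force on the tool from outside, world axes, zero at the start; "moment": the same for the moment, N m; "width": finger opening in m.
Only numpy, scipy, OpenCV 4.12 (cv2) and the standard library are available. Lean on these libraries where they do the work, as an engineer would, in place of code of your own. Each camera call takes 0.05 s, during which the arm holds its last target. There are 200 camera calls.

## Task

Put the loose grey battery cover back into the pocket on top of the white power unit so that it sits fully home. Then push its sprung orange stud in and turn it a quarter turn clockwise until it locks, gently, without forcing it, and let go. Leave the glass, the can, the carton and the blue pill cup alone.

Things in the scene. Friction and masses are not known exactly. Their poses are not given: they have to be found in the camera images.
- unit: White power unit, fixed, 190 (x) x 150 (y) x 80 mm high; origin at the centre of its underside. Centred in its top is the pocket for the cover, 122.4 (x) x 92.4 (y) x 16 mm deep, its mouth flared outward 3.5 mm over the top 6 mm as a lead-in.
- pocket_floor (a point): Centre of the pocket's floor, 64 mm above the unit's underside, axes as the unit's. Here stands a steel receptacle 58 mm square, 10 mm high, with a slot 30 x 8 mm along the unit's x axis in its top. The level at which it lets the stud's pin turn is hidden inside and differs from unit to unit.
- cover: Loose grey cover, 120 (x) x 90 (y) x 16 mm, about 0.27 kg with its stud, hollow below, lying flat; origin at the centre of its underside, z up. Fits the pocket either way round, 1.2 mm to spare on each side; home, its underside is on the pocket floor, its top flush with the unit's top. The stud stands in its centre.
- wing (a point): Middle of the stud's orange wing, on the stud's axis, 48 mm above the cover's underside; 36 mm long (x), 10 mm thick (y), 35 to 61 mm above that underside. Grip across the thickness; it can carry the cover. Under it a black disc 40 mm across, 29 to 35 mm up. Hidden below, a cross pin 26 x 5 x 3 mm along x, which enters the slot.
- stud_push (a joint): How far the stud is pushed in, m: 0 out (start), at most 0.0125. Spring: 4 N plus 0.6 N per mm. With the cover home it turns freely only over about 1.5 mm of travel, starting 2.5 to 10 mm in (differs from unit to unit); shallower or deeper the pin jams in its slot and resists a light twist. Turned home and let go, it springs back about 2 mm into a groove and is locked.
- stud_turn (a joint): Turn of the stud in the cover, rad: 0 with the wing along the cover's x axis (start, within 0.05), growing clockwise seen from above; friction 0.03 N m. At the right depth it turns to a stop at about 1.68 and locks from about 1.45. In the slot it has play of about 0.12 either way; twisting it there with over about 0.4 N m is forcing it.
- glass: Green drinking glass, 70 mm across, 95 mm high, on the far side; origin at the centre of its underside.
- can: Drink can with a red band, 66 mm across, 115 mm high; origin at the centre of its underside.
- carton: Small drink carton, white with a green band, 42 x 52 x 105 mm; origin at the centre of its underside.
- pillcup: Small blue pill cup, 40 mm across, 32 mm high, on the near side; origin at the centre of its underside.
Not all that is in view belongs to the job. Several things have the shape of the unit; the one meant has the colours described above.

How it is judged:
On the way, in this order (a step that is already met when the one before it is completed fails the run):
1. the cover is home in the pocket, its stud not yet turned (z of cover in the frame of pocket_floor below 0.002 m and distance between cover and pocket_floor below 0.004 m and angle between the x axis of cover and the x axis of unit, either way round below 0.06 rad and value of joint stud_turn below 0.4 rad), for 0.2 s.
2. the stud is turned into its lock with the cover home (distance between cover and pocket_floor below 0.004 m and value of joint stud_turn above 1.4 rad), for 0.2 s.
At the end, for the whole second after the job is handed in: The cover lies home in the pocket (within 4 mm of the floor's centre, no more than 2 mm proud, level within 0.04 rad), its stud is turned at least 1.4 rad clockwise and has sprung back into the lock (no more than 8.8 mm in), all at rest (all of step 2 and z of cover in the frame of pocket_floor below 0.002 m and angle between the z axis of cover and the z axis of unit, either way round below 0.04 rad and linear speed of cover below 0.01 m/s and value of joint stud_push below 0.0088 m); the robot touches nothing.
It fails at once if the cover or its stud is forced against the unit, contact forces over 65 N in all (contact force between cover and unit above 65 N).
It fails at once if a bystander is pushed more than 20 mm or tipped (distance of any of glass, can, carton, pillcup from where it was at the start of the episode above 0.02 m or angle between any of glass, can, carton, pillcup's own z axis and vertical above 0.3 rad).
It also fails if it takes over 72 s, if anything falls off the work surface, if the arm or the gripper's body presses on something with over 40 N, if the wrist force passes 120 N, or if a joint passes its speed limit or range.

## Working session

There is one attempt and no reset: what is moved stays moved. The work goes in short steps, Python scripts to look and compute and a shell command to move; the robot and the scene stay as the last step left them, time stands still between calls to the robot, and variables do not carry over. Pictures are saved under pics/ and viewed, about 8 in all and at most 12, crops included, and the job is handed in when it is done.

```bash
ls; mkdir -p pics
python3 - <<'E'
from station import status, eyes
import cv2,numpy as np
print(status.get_state())
for n in("top","side"):
    c=eyes.calibration(n);print(n,c)
    cv2.imwrite(f"pics/{n}0.png",eyes.grab_frame(n))
print(eyes.calibration("wrist"))
E
```

```text
pics
{'t': 0.0, 'q': array([ 1.49510592e+00,  3.59380215e-01,  1.10910779e-02, -3.48499558e-04,
       -1.22410543e+00, -2.88106248e-01]), 'qd': array([-1.21209086e-03, -1.74455069e-04, -1.81654109e-03,  7.28729275e-04,
        6.47621283e-05,  2.48953987e-04]), 'joint_efforts': array([-4.90927687e-04, -5.82709408e+01,  2.93050164e+01,  6.99723691e+00,
        6.90123779e-03, -1.47625233e-04]), 'eef_pos': array([0.24003081, 0.63037086, 0.22564132]), 'ee_rot': array([-3.14145260e+00, -1.62546211e-03, -1.93471177e+00]), 'force': array([-0.23149401,  0.51440564, -0.40667164]), 'moment': array([0.01946494, 0.02421898, 0.01821264]), 'width': 0.08760385220992886}
top {'camera_matrix': array([[388.92390644,   0.        , 314.90495689],
       [  0.        , 388.92390644, 199.05960543],
       [  0.        ,   0.        ,   1.        ]]), 'k1': -0.050046882280942326, 'cam_to_world': array([[-0.0523652 ,  0.97492215, -0.21629766,  0.3301467 ],
       [-0.99862263, -0.05183257,  0.00813855,  0.03264003],
       [-0.00327681,  0.21642592,  0.97629354,  0.94472657],
       [ 0.        ,  0.     
[... 356 characters left out ...]
17646, -0.49383859],
       [-0.00256342,  0.75641808,  0.65408341,  0.7199334 ],
       [ 0.        ,  0.        ,  0.        ,  1.        ]])}
{'camera_matrix': array([[288.94779206,   0.        , 320.09599613],
       [  0.        , 288.94779206, 197.00086538],
       [  0.        ,   0.        ,   1.        ]]), 'k1': -0.042164375466630405, 'hand_eye': array([[ 9.99998557e-01,  1.47097646e-03,  8.49939886e-04,
        -7.87748366e-04],
       [ 1.64562173e-03, -9.62991498e-01, -2.69526747e-01,
        -7.22395053e-02],
       [ 4.22017384e-04,  2.69527757e-01, -9.62992529e-01,
        -1.57874815e-01],
       [ 0.00000000e+00,  0.00000000e+00,  0.00000000e+00,
         1.00000000e+00]])}
```

View pics/top0.png

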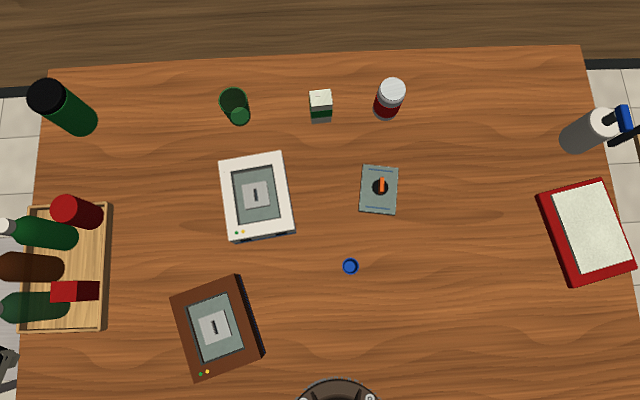

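View pics/side0.png

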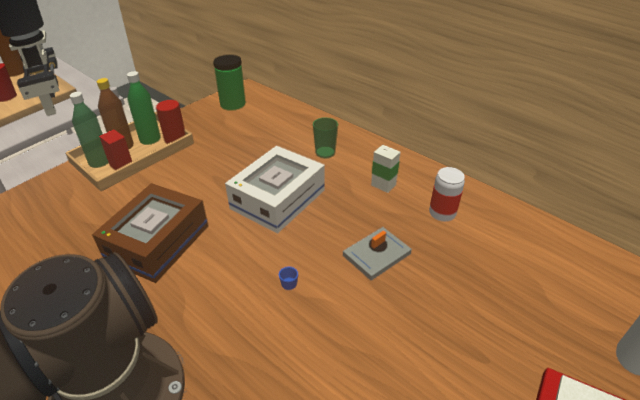

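The top view shows the white unit at about (257,195), the cover at (379,190) with its orange wing at (381,185), the pill cup at (350,266) and the bystanders near row 105. The side view shows the unit at (277,180) and the wing at (378,240).

```bash
cat > h.py <<'E'
import cv2,numpy as np
from station import status,eyes
from scipy.spatial.transform import Rotation as R
def T_of(n,st=None):
    c=eyes.calibration(n)
    if n!="wrist": return c,c["cam_to_world"]
    T=np.eye(4);T[:3,:3]=R.from_euler("xyz",st["ee_rot"]).as_matrix();T[:3,3]=st["eef_pos"]
    return c,T@c["hand_eye"]
def rays(n,px,st=None):
    c,T=T_of(n,st)
    d=np.array([c["k1"],0,0,0,0.])
    u=cv2.undistortPoints(np.float64(px).reshape(-1,1,2),c["camera_matrix"],d)[:,0]
    v=np.c_[u[:,0],-u[:,1],-np.ones(len(u))]@T[:3,:3].T
    return T[:3,3],v
def onplane(n,px,z,st=None):
    o,v=rays(n,px,st); return o+v*((z-o[2])/v[:,2])[:,None]
def tri(obs):
    A=np.zeros((3,3));b=np.zeros(3)
    for o,v in obs:
        v=v/np.linalg.norm(v);P=np.eye(3)-np.outer(v,v);A+=P;b+=P@o
    x=np.linalg.solve(A,b)
    return x,[float(np.linalg.norm(np.cross(x-o,v/np.linalg.norm(v)))) for o,v in obs]
def biggest(m,box):
    x0,y0,x1,y1=box;k=np.zeros_like(m);k[y0:y1,x0:x1]=m[y0:y1,x0:x1]
    cs,_=cv2.findContours(k,cv2.RETR_EXTERNAL,cv2.CHAIN_APPROX_NONE)
    return max(cs,key=cv2.contourArea)
def cen(c):
    m=cv2.moments(c);return np.array([[m["m10"]/m["m00"],m["m01"]/m["m00"]]])
def rect(n,cnt,z,st=None):
    p=onplane(n,cnt[:,0],z,st)[:,:2]
    r=cv2.minAreaRect((p*1000).astype(np.float32)); b=cv2.boxPoints(r)
    e=[b[1]-b[0],b[2]-b[1]];e=max(e,key=np.linalg.norm)
    yaw=np.arctan2(e[1],e[0]); yaw=(yaw+np.pi/2)%np.pi-np.pi/2
    return np.round(r[0],1),np.round(r[1],1),round(float(yaw),4)
def orange(im):
    h=cv2.cvtColor(im,cv2.COLOR_BGR2HSV);return cv2.inRange(h,(5,200,150),(17,255,255))
def white(im): 
    h=cv2.cvtColor(im,cv2.COLOR_BGR2HSV);return cv2.inRange(h,(0,0,195),(180,45,255))
def grey(im):
    h=cv2.cvtColor(im,cv2.COLOR_BGR2HSV);return cv2.inRange(h,(30,5,60),(130,90,215))
E
python3 - <<'E'
from h import *
t=cv2.imread("pics/top0.png");s=cv2.imread("pics/side0.png")
for p in [(370,200),(395,175),(222,165),(245,205),(255,195)]: print(p,cv2.cvtColor(t,cv2.COLOR_BGR2HSV)[p[1],p[0]])
ct=biggest(orange(t),(360,165,400,215));cs=biggest(orange(s),(340,220,415,280))
print(cen(ct),cv2.contourArea(ct),cen(cs),cv2.contourArea(cs))
x=tri([(lambda a:(a[0],a[1][0]))(rays("top",cen(ct))),(lambda a:(a[0],a[1][0]))(rays("side",cen(cs)))]);print("wing",x)
g=cv2.morphologyEx(grey(t),cv2.MORPH_CLOSE,np.ones((5,5)))
print("cover",rect("top",biggest(g,(350,155,410,225)),.016))
w=biggest(white(t),(210,140,305,250));print("unit top",rect("top",w,.08))
ws=biggest(white(s),(220,140,335,235));
print("unit side",rect("side",ws,.08))
E
```

```text
(370, 200) [ 63  22 139]
(395, 175) [ 60  21 135]
(222, 165) [ 20  26 222]
(245, 205) [ 20  17 185]
(255, 195) [101  38  53]
[[381.48484848 184.41991342]] 38.5 [[378.44102564 235.98974359]] 32.5
wing (array([ 0.55496616, -0.13437413,  0.05272125]), [8.561934272503739e-05, 8.56193427250483e-05])
cover (array([ 553.3, -132.4]), array([ 88.9, 119.5]), -0.1671)
unit top (array([540.9, 161.8]), array([189.1, 148.3]), 0.1306)
unit side (array([537.5, 157.5]), array([186.7, 148.6]), 0.1292)
```

```bash
python3 -m jog '[[17,-42,0,0,0,0.02],[18,-43,0,0,0,0.02],[18,-43,0,0,0,0.02],[18,-43,0,0,0,0.02],[18,-43,0,0,0,0.02],[18,-43,0,0,0,0.02],[18,-43,0,0,0,0.02],[18,-43,0,0,0,0.02],[18,-43,0,0,0,0.02],[18,-43,0,0,0,0.02]]' 1 20
```

```text
t: 1.1
eef_pos: [0.4188, 0.1874, 0.2199]
ee_rot: [-3.141, -0.008, -1.719]
force: [0.4, 0.1, 1.1]
width: 0.0875
```

```bash
sed -i '$a\
def grab(n):\
    st=status.get_state();return st,eyes.grab_frame(n)' h.py
python3 - <<'E'
from h import *
st,im=grab("wrist");cv2.imwrite("pics/w0.png",im)
np.save("w0.npy",np.r_[st["eef_pos"],st["ee_rot"]])
print(st)
E
```

```text
{'t': 1.1, 'q': array([ 0.85618994,  0.0025498 , -0.45159838,  0.0051678 , -1.1235538 ,
        0.56439364]), 'qd': array([-0.99805648, -0.0775197 , -0.08105515,  0.01025369,  0.01422135,
        1.20011357]), 'joint_efforts': array([  6.87615037, -29.44506347,  27.25694597,   6.33776933,
        -0.15503952,  -2.09740944]), 'eef_pos': array([0.41879678, 0.18735843, 0.21988093]), 'ee_rot': array([-3.14136552, -0.00832317, -1.71875896]), 'force': array([0.42407949, 0.13221703, 1.10031731]), 'moment': array([ 0.06192303, -0.20862433, -0.02413733]), 'width': 0.08748961025353151}
```

```bash
python3 -m jog '[[17,-40,0,0,0.004,-0.005],[17,-40,0,0,0.004,-0.005],[17,-40,0,0,0,-0.005],[17,-40,0,0,0,-0.005],[17,-40,0,0,0,0],[17,-40,0,0,0,0],[15,-35,0,0,0,0],[10,-25,0,0,0,0],[0,0,0,0,0,0],[0,0,0,0,0,0]]'
python3 - <<'E'
from h import *
st,im=grab("wrist");cv2.imwrite("pics/w1.png",im)
np.save("w1.npy",np.r_[st["eef_pos"],st["ee_rot"]])
print(st["eef_pos"],st["ee_rot"],st["force"],st["moment"])
E
```

```text
t: 2.15
eef_pos: [0.5482, -0.1331, 0.2174]
ee_rot: [3.129, -0.011, -1.744]
force: [0.0, -0.8, -0.3]
width: 0.0879
[ 0.54823895 -0.13314792  0.21737277] [ 3.12949376 -0.01081488 -1.74360415] [ 0.0233497  -0.77319398 -0.29378637] [ 0.08348036 -0.02033449 -0.05520608]
```

View pics/w1.png

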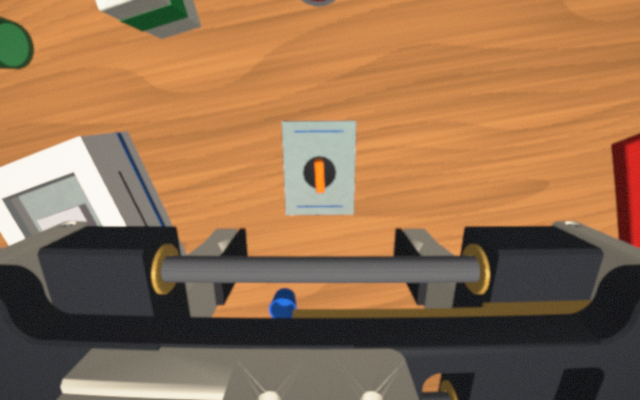

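The wrist view shows the cover at (319,168) and its wing at (320,175), roughly square to the jaws.

```bash
cat >> h.py <<'E'
def load(k):
    v=np.load(k+".npy");return {"eef_pos":v[:3],"ee_rot":v[3:]},cv2.imread(f"pics/{k}.png")
def fix(yaw,st):
    "rotation vector taking the tool to straight down at yaw"
    return (R.from_euler("xyz",[np.pi,0,yaw])*R.from_euler("xyz",st["ee_rot"]).inv()).as_rotvec().round(4)
def wing(st,im,box):
    c=biggest(orange(im),box);return cen(c),rect("wrist",c,.055,st)
E
python3 - <<'E'
from h import *
st,im=load("w1");t=cv2.imread("pics/top0.png");s=cv2.imread("pics/side0.png")
one=lambda a:(a[0],a[1][0])
p,r=wing(st,im,(280,120,360,220));print(p,r)
ct=cen(biggest(orange(t),(360,165,400,215)));cs=cen(biggest(orange(s),(340,220,415,280)))
print(tri([one(rays("wrist",p,st)),one(rays("top",ct))]),tri([one(rays("wrist",p,st)),one(rays("top",ct)),one(rays("side",cs))]))
g=cv2.morphologyEx(grey(im),cv2.MORPH_CLOSE,np.ones((9,9)))
c=biggest(g,(275,110,365,222));print(cv2.boundingRect(c),rect("wrist",c,.016,st)); print(fix(-1.738,st))
E
```

```text
[[319.10474168 174.99363057]] (array([ 554. , -133.7]), array([10.5, 35.7]), -0.1186)
(array([ 0.55458825, -0.13393613,  0.05414863]), [0.00012389608584605804, 0.0001238960858458934]) (array([ 0.55467348, -0.13420172,  0.05311627]), [0.0004732922780741155, 0.000125443655028475, 0.00040249741292927474])
(283, 121, 72, 93) (array([ 553.9, -133.8]), array([ 87.3, 117.3]), -0.1648)
[ 0.0086 -0.0138  0.0057]
```

```bash
python3 -m jog '[[6,-1,-10,0.009,-0.014,0.054],[0,0,-30,0,0,0],[0,0,-40,0,0,0],[0,0,-40,0,0,0],[0,0,-30,0,0,0],[0,0,-10,0,0,0],[0,0,0,0,0,0],[0,0,0,0,0,0]]'
python3 - <<'E'
from h import *
st,im=grab("wrist");np.save("w2.npy",np.r_[st["eef_pos"],st["ee_rot"]]);cv2.imwrite("pics/w2.png",im)
print(st["eef_pos"],st["ee_rot"],fix(-1.69,st))
p,r=wing(st,im,(200,60,440,390));print(p,r)
E
```

```text
t: 3.0
eef_pos: [0.5546, -0.1263, 0.0573]
ee_rot: [-3.133, 0.002, -1.677]
force: [-0.5, -0.6, 0.3]
width: 0.0877
[ 0.55463728 -0.12626337  0.05726928] [-3.13284607e+00  1.78409276e-03 -1.67652420e+00] [-0.0008  0.0089 -0.0135]
[[334.8971688  235.59321581]] (array([ 557.3, -134.4]), array([10.4, 25.2]), -0.1185)
```

```bash
python3 -m jog '[[0,-8,-5,0,0.009,-0.0135],[0,0,-5,0,0,0],[0,0,-3,0,0,0],[0,0,-3,0,0,0]]'
python3 - <<'E'
from h import *
st,im=grab("wrist");np.save("w2.npy",np.r_[st["eef_pos"],st["ee_rot"]]);cv2.imwrite("pics/w2.png",im)
print(st["eef_pos"],st["ee_rot"],fix(-1.69,st))
p,r=wing(st,im,(200,60,440,390));print(p,r)
E
```

```text
t: 3.45
eef_pos: [0.5581, -0.1349, 0.045]
ee_rot: [-3.134, 0.002, -1.691]
force: [0.2, 0.3, -0.5]
width: 0.0875
[ 0.55809215 -0.1349375   0.04502662] [-3.13372128e+00  2.21203612e-03 -1.69109446e+00] [-0.0013  0.0081  0.0011]
[[320.6870665  243.12811098]] (array([ 562.1, -134.9]), array([10.1, 15.1]), -0.1296)
```

View pics/w2.png

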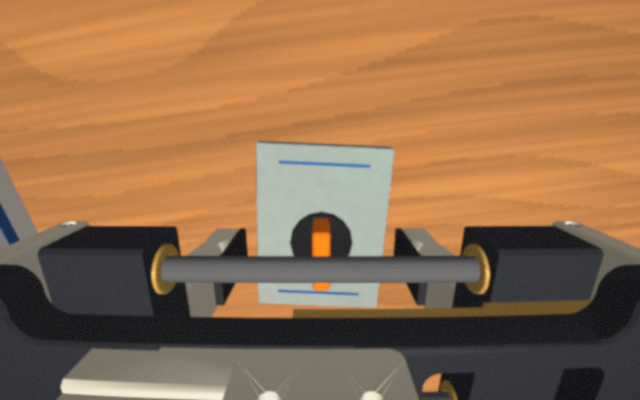

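The wing (321,240) stands centred between the fingers, above the black disc. I'll drop 4 mm, correct x and close.

```bash
python3 -m jog '[[-3.5,1,-4,0,0.012,0],[0,0,0,0,0.003,0]]'; python3 -m jog '[[0,0,0,0,0,0],[0,0,0,0,0,0],[0,0,0,0,0,0],[0,0,0,0,0,0],[0,0,0,0,0,0],[0,0,0,0,0,0]]' 0 35; python3 -c "
from h import *
s=status.get_state();print(s['eef_pos'],s['ee_rot'],s['force'],s['moment'])"
```

```text
t: 3.7
eef_pos: [0.5535, -0.134, 0.0399]
ee_rot: [3.132, 0.0, -1.692]
force: [-0.8, 0.0, -0.0]
width: 0.0877
t: 4.3
eef_pos: [0.5538, -0.1337, 0.0401]
ee_rot: [3.132, 0.0, -1.691]
force: [-0.3, -0.8, -0.1]
width: 0.0455
[ 0.55383906 -0.13374176  0.0400928 ] [ 3.13219030e+00  8.74650625e-05 -1.69103508e+00] [-0.33263625 -0.84793006 -0.09361588] [-0.05150977 -0.0623287  -0.00185479]
```

```bash
python3 -m jog '[[0,0,0.5,0,-0.009,0],[0,0,0,0,0,0],[0,0,0,0,0,0],[0,0,0,0,0,0],[0,0,0,0,0,0],[0,0,0,0,0,0],[0,0,0,0,0,0]]'; python3 -c "
from h import *
s=status.get_state();print(s['eef_pos'],s['ee_rot'],s['force'],s['moment'])"
```

```text
t: 5.0
eef_pos: [0.5538, -0.1338, 0.0408]
ee_rot: [-3.141, 0.001, -1.691]
force: [-0.2, 0.0, 0.0]
width: 0.0095
[ 0.55376138 -0.13383786  0.0407916 ] [-3.14109134e+00  1.24522425e-03 -1.69101181e+00] [-0.20109473  0.03492331  0.03339039] [-0.06341954  0.02377707  0.0200933 ]
```

```bash
python3 -m jog '[[0,0,5,0,0,0],[0,0,15,0,0,0],[0,0,25,0,0,0],[0,0,25,0,0,0],[0,0,25,0,0,0],[0,0,20,0,0,0],[0,0,5,0,0,0],[0,0,0,0,0,0],[0,0,0,0,0,0]]'
python3 - <<'E'
from h import *
st,im=grab("wrist");np.save("w3.npy",np.r_[st["eef_pos"],st["ee_rot"]]);cv2.imwrite("pics/w3.png",im)
print(st["eef_pos"],st["ee_rot"],fix(-1.691,st),st["force"],st["moment"],st["width"])
s=eyes.grab_frame("side");t=eyes.grab_frame("top");cv2.imwrite("pics/s3.png",s);cv2.imwrite("pics/t3.png",t)
cv2.imwrite("pics/a.png",np.hstack([im[100:340,160:480],s[90:330,260:580]]))
E
```

```text
t: 5.9
eef_pos: [0.5492, -0.1333, 0.1626]
ee_rot: [3.134, 0.002, -1.693]
force: [-0.0, 0.5, -2.6]
width: 0.0098
[ 0.54916505 -0.13330688  0.16259222] [ 3.13369653e+00  1.73470231e-03 -1.69285320e+00] [-0.0027 -0.0076  0.0018] [-0.0467813   0.48229181 -2.58695904] [-0.0557378  -0.05334077  0.01218391] 0.00980867352868741
```

View pics/a.png

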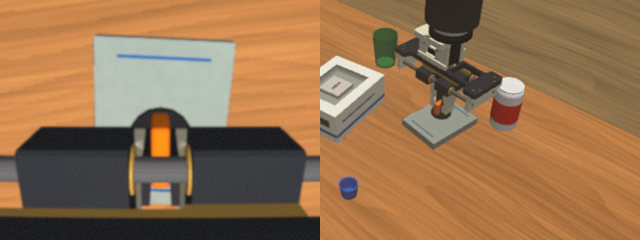

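The cover is held level by its wing and weighs 2.6 N on the wrist. Next I'll look at the unit from just in front of it.

```bash
python3 -m jog '[[-4,10,5,0,-0.008,0.01],[-9,23,8,0,0,0.03],[-13,35,8,0,0,0.035],[-13,35,8,0,0,0.035],[-13,35,8,0,0,0.035],[-13,35,4,0,0,0.035],[-13,35,0,0,0,0.035],[-13,35,0,0,0,0.035],[-9,23,0,0,0,0.03],[-6,15,0,0,0,0.01],[0,0,0,0,0,0],[0,0,0,0,0,0]]'; python3 -m jog '[[0,0,0,0,0,0],[0,0,0,0,0,0]]'
python3 - <<'E'
from h import *
st,im=grab("wrist");np.save("w4.npy",np.r_[st["eef_pos"],st["ee_rot"]]);cv2.imwrite("pics/w4.png",im)
print(st["eef_pos"],st["ee_rot"],fix(-1.395,st),st["qd"])
E
```

```text
t: 7.25
eef_pos: [0.4312, 0.1596, 0.1999]
ee_rot: [3.135, 0.002, -1.387]
force: [0.8, -0.3, -2.5]
width: 0.01
t: 7.45
eef_pos: [0.4311, 0.1586, 0.1996]
ee_rot: [3.134, 0.002, -1.388]
force: [-0.5, 0.3, -2.2]
width: 0.0096
[0.43107539 0.15862926 0.19964049] [ 3.13428354e+00  1.83402715e-03 -1.38811084e+00] [-0.0005 -0.0075 -0.0069] [-0.00745439  0.00158558 -0.00394425  0.00137554  0.00049187  0.00129962]
```

View pics/w4.png

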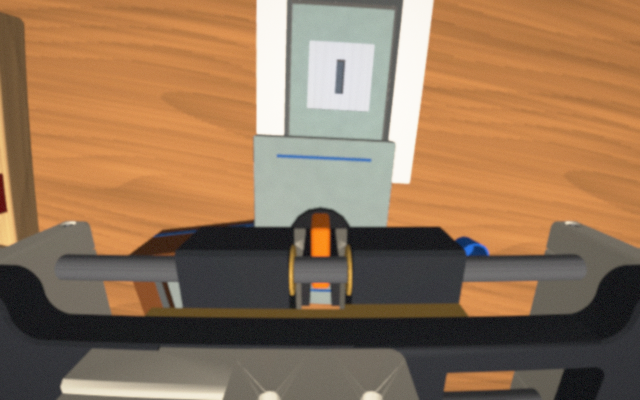

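The wrist view shows the receptacle plate at (341,76) with its slot, and the cover's front edge from (254,136) to (394,143).

Run:
```python
from h import *
st,im=load("w4");one=lambda a:(a[0],a[1][0])
def slot(n,im,box,st=None):
    h=cv2.cvtColor(im,cv2.COLOR_BGR2HSV);m=cv2.inRange(h,(0,0,0),(180,255,110))
    c=biggest(m,box);return c
def plate(im,box):
    h=cv2.cvtColor(im,cv2.COLOR_BGR2HSV)
    m=cv2.inRange(h,(0,0,196),(180,60,255)) if box[0]==295 else cv2.inRange(h,(0,0,150),(180,60,255))
    return cv2.morphologyEx(m,cv2.MORPH_CLOSE,np.ones((5,5)))
hs=cv2.cvtColor(im,cv2.COLOR_BGR2HSV)
for p in[(320,60),(298,60),(360,100),(340,76)]:print(p,hs[p[1],p[0]])
sw=slot("wrist",im,(320,50,362,105));print("slot wrist",cen(sw),rect("wrist",sw,.074,st))
t=cv2.imread("pics/top0.png");s=cv2.imread("pics/side0.png")
ct=slot("top",t,(247,184,266,206));cs=slot("side",s,(266,168,290,186))
print(cen(ct),rect("top",ct,.074),cen(cs),rect("side",cs,.074))
print("tri",tri([one(rays("wrist",cen(sw),st)),one(rays("top",cen(ct)))]),tri([one(rays("wrist",cen(sw),st)),one(rays("top",cen(ct))),one(rays("side",cen(cs)))]))
m=cv2.inRange(hs,(0,0,200),(180,30,255))
pc=biggest(m,(300,35,382,116));print("plate",cv2.boundingRect(pc),rect("wrist",pc,.074,st))
# cover edges (held): fit lines on grey mask rows/cols
g=cv2.cvtColor(im,cv2.COLOR_BGR2GRAY).astype(float);g=cv2.GaussianBlur(g,(3,3),0)
gx=cv2.Sobel(g,cv2.CV_64F,1,0);gy=cv2.Sobel(g,cv2.CV_64F,0,1)
L=[(245+np.argmax(abs(gx[r,245:268])),r) for r in range(150,215,3)]
Rr=[(380+np.argmax(abs(gx[r,380:402])),r) for r in range(150,182,3)]
F=[(c,128+np.argmax(gy[128:152,c])) for c in list(range(292,385,4))]
z=st["eef_pos"][2]-.0248
def line(P):
    q=onplane("wrist",P,z,st)[:,:2];l=cv2.fitLine((q*1000).astype(np.float32),cv2.DIST_HUBER,0,.01,.01).ravel();
    return l[2:],l[:2]
for nme,P in(("L",L),("R",Rr),("F",F)):
    p0,d=line(P);print(nme,p0,np.arctan(d[1]/d[0]),P[::6])
```

```text
(320, 60) [126   6 231]
(298, 60) [ 75  25 187]
(360, 100) [120   4 233]
(340, 76) [107  45 120]
slot wrist [[342.   61.5]] (array([552.7, 162.9]), array([3.7, 0.8]), 1.4539)
[[255.36296296 194.68148148]] (array([541.1, 161.4]), array([ 6.9, 26.3]), -0.0182) [[270. 184.]] (array([506.4, 145.9]), array([ 2.8, 20.7]), -1.485)
tri (array([0.55102002, 0.16314847, 0.05301164]), [0.005484209619096389, 0.005484209619096467]) (array([0.54628833, 0.16774281, 0.04357714]), [0.013285965516407885, 0.0022496014977604266, 0.01549556701695936])
plate (306, 40, 69, 72) (array([539.7, 161.7]), array([59. , 59.9]), -1.4421)
L [456.53885 207.57574] 0.14053547 [(np.int64(254), 150), (np.int64(253), 168), (np.int64(255), 186), (np.int64(255), 204)]
R [481.00928 121.7964 ] 0.12715864 [(np.int64(395), 150), (np.int64(393), 168)]
F [490.30923 159.27412] -1.4346827 [(292, np.int64(138)), (316, np.int64(139)), (340, np.int64(140)), (364, np.int64(141))]
```

Run:
```python
from h import *
st,im=load("w4");one=lambda a:(a[0],a[1][0])
t=cv2.imread("pics/top0.png");s=cv2.imread("pics/side0.png")
def dark(im,box,th):
    m=cv2.inRange(cv2.cvtColor(im,cv2.COLOR_BGR2GRAY),0,th);return biggest(m,box)
sw=dark(im,(325,50,358,105),175);print(cen(sw),rect("wrist",sw,.074,st))
ct=dark(t,(249,186,263,203),130);print(cen(ct),rect("top",ct,.074))
gs=cv2.cvtColor(s,cv2.COLOR_BGR2GRAY);print(gs[168:184:2,266:290:2])
o=[one(rays("wrist",cen(sw),st)),one(rays("top",cen(ct)))]
print("tri",tri(o))
# pocket mouth/unit top outline from second wrist cue: unit side edges at z=.08
```

```text
[[339.51670075  76.13292434]] (array([539.9, 161.8]), array([29.6,  7.6]), 0.123)
[[255.22 194.48]] (array([541.2, 162.1]), array([27.4,  7.1]), 0.1198)
[[130 149 167 187 185 189 184 176 157 148 149 148]
 [149 176 188 186 187 188 188 186 188 177 160 148]
 [186 188 188 187 186 186 140 160 189 187 187 184]
 [187 187 188 188 174 141 126 184 187 188 186 187]
 [187 188 189 170 106 131 188 187 187 187 188 180]
 [188 186 183 144 155 187 185 188 186 188 166 108]
 [173 186 188 188 188 187 187 188 189 164 105 117]
 [ 99 120 169 181 186 187 187 186 141 102 117 145]]
tri (array([0.53983032, 0.16172685, 0.07784505]), [0.0004331039115642962, 0.0004331039115643605])
```

```bash
python3 -m jog '[[8,0,0,0,-0.008,-0.009],[18,0,0,0,0,0],[25,1,0,0,0,0],[25,1,-5,0,0,0],[20,0,-10,0,0,0],[10,0,-15,0,0,0],[4,0,-15,0,0,0],[0,0,-10,0,0,0],[0,0,-3,0,0,0],[0,0,0,0,0,0]]'; python3 -c "
from h import *
s=status.get_state();print(s['eef_pos'],s['ee_rot'],s['force'],s['moment'],fix(-1.397,s))"
```

```text
t: 8.5
eef_pos: [0.5516, 0.1551, 0.1385]
ee_rot: [-3.137, -0.001, -1.409]
force: [0.1, 0.2, -2.0]
width: 0.0098
[0.55162969 0.15508141 0.13846821] [-3.13679448e+00 -1.38778305e-03 -1.40881900e+00] [ 0.07339826  0.20945462 -2.04170888] [-0.0482534  -0.06980177  0.00952858] [0.0006 0.005  0.0118]
```

```bash
python3 -m jog '[[-11.5,6,0,0,0.005,0.012],[0,0,0,0,0,0],[0,0,0,0,0,0]]'; python3 -c "
from h import *
s,im=grab('wrist');print(s['eef_pos'],s['ee_rot'],s['force'],s['moment'],fix(-1.397,s))
cv2.imwrite('pics/w5.png',im);np.save('w5.npy',np.r_[s['eef_pos'],s['ee_rot']])
a=eyes.grab_frame('side');cv2.imwrite('pics/s5.png',a)
b=cv2.resize(a[120:240,200:360],None,fx=2.5,fy=2.5);c=im[60:300,140:500];cv2.imwrite('pics/b.png',np.hstack([cv2.copyMakeBorder(c,0,60,0,0,0),b]))"
```

```text
t: 8.8
eef_pos: [0.5394, 0.1619, 0.1403]
ee_rot: [-3.14, 0.0, -1.395]
force: [-0.3, 0.6, -3.2]
width: 0.0096
[0.53937044 0.16188382 0.14033656] [-3.13977239e+00  3.14354997e-04 -1.39538433e+00] [-0.34423958  0.57951679 -3.15097532] [-0.03651321 -0.01423146 -0.02223443] [-0.0006  0.0017 -0.0016]
```

View pics/b.png

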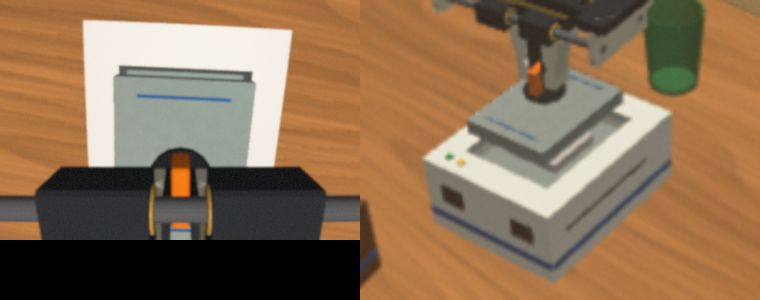

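The cover hovers squarely over the pocket; the pocket's far lip shows evenly beyond the cover's edge. I'll lower it gently.

```bash
python3 -m jog '[[0.6,-0.5,-5,0,0.002,-0.001],[0,0,-7,0,0,0],[0,0,-5,0,0,0],[0,0,-2,0,0,0],[0,0,0,0,0,0]]'; python3 -c "
from h import *
s=status.get_state();print(s['eef_pos'],s['ee_rot'],s['force'],s['moment'],fix(-1.397,s))"
```

```text
t: 9.4
eef_pos: [0.5402, 0.1612, 0.1197]
ee_rot: [-3.142, 0.001, -1.397]
force: [0.3, 0.5, -2.0]
width: 0.0099
[0.54023483 0.16123612 0.11968615] [-3.14154681e+00  8.94282886e-04 -1.39680828e+00] [ 0.31310832  0.52446837 -2.04306791] [-0.01035647 -0.00571746  0.01202698] [-0.0009 -0.0001 -0.0002]
```

Bottom is now about at z 0.079, so entering the flare.

```bash
for k in 1 2; do python3 -m jog '[[0,0,-2.5,0,0,0],[0,0,-2.5,0,0,0],[0,0,0,0,0,0]]'; python3 -c "
from h import *
s=status.get_state();print(s['eef_pos'],s['force'],s['moment'],fix(-1.397,s))"; done
```

```text
t: 9.7
eef_pos: [0.5403, 0.1612, 0.1141]
ee_rot: [3.141, 0.001, -1.397]
force: [0.9, 0.3, -2.2]
width: 0.0099
[0.54027868 0.16117166 0.1140794 ] [ 0.8766745   0.30572986 -2.20878524] [-0.01615551 -0.05003242 -0.001367  ] [-0.0007 -0.0004 -0.0001]
t: 10.0
eef_pos: [0.5404, 0.1613, 0.1089]
ee_rot: [-3.141, 0.001, -1.397]
force: [1.1, -0.6, -3.4]
width: 0.0097
[0.54043275 0.16126553 0.10885505] [ 1.10611419 -0.55304654 -3.44325991] [-0.0741736  -0.00929338  0.02749188] [-0.0009  0.     -0.0002]
```

```bash
for k in 1 2 3; do python3 -m jog '[[0,0,-1.5,0,0,0],[0,0,0,0,0,0]]'; python3 -c "
from h import *
s=status.get_state();print(s['eef_pos'],s['force'],s['moment'],fix(-1.397,s))"; done
```

```text
t: 10.2
eef_pos: [0.5404, 0.1612, 0.1073]
ee_rot: [-3.141, 0.001, -1.397]
force: [-0.2, -0.7, -3.0]
width: 0.01
[0.54042782 0.1612371  0.10725117] [-0.15422746 -0.68123985 -2.98074071] [-0.08646814  0.05857658 -0.00039798] [-0.0008  0.     -0.0001]
t: 10.4
eef_pos: [0.5405, 0.1613, 0.1057]
ee_rot: [-3.141, 0.001, -1.397]
force: [0.5, 0.1, -2.4]
width: 0.0096
[0.54047976 0.16126935 0.10569088] [ 0.52181348  0.12531769 -2.39757888] [-0.04699351  0.00425798  0.01394983] [-0.0009  0.0001 -0.0002]
t: 10.6
eef_pos: [0.5409, 0.1614, 0.1048]
ee_rot: [-3.14, 0.001, -1.396]
force: [-1.7, -0.2, -0.1]
width: 0.0095
[0.54086344 0.16143118 0.10479245] [-1.73304184 -0.21336414 -0.05392723] [-0.11697479  0.55210824 -0.01127515] [-0.0011  0.001  -0.0005]
```

```bash
for k in 1 2; do python3 -m jog '[[-0.4,0,-1.2,0,0,0],[0,0,0,0,0,0],[0,0,0,0,0,0]]'; python3 -c "
from h import *
s=status.get_state();print(s['eef_pos'],s['force'],s['moment'],fix(-1.397,s))"; done
```

```text
t: 10.9
eef_pos: [0.5409, 0.1615, 0.1048]
ee_rot: [-3.139, 0.001, -1.396]
force: [-1.5, -0.2, 1.5]
width: 0.0095
[0.54090757 0.16145223 0.10477954] [-1.48000458 -0.15749261  1.45074017] [-1.40599723e-01  5.39269468e-01 -2.09199914e-04] [-0.0014  0.0024 -0.0009]
t: 11.2
eef_pos: [0.5409, 0.1615, 0.1041]
ee_rot: [-3.138, 0.001, -1.396]
force: [-2.3, -0.4, 3.5]
width: 0.0094
[0.54091137 0.16145231 0.10410108] [-2.3326957  -0.40881168  3.50866628] [-0.22499945  0.63790193  0.02004909] [-0.0015  0.0035 -0.0012]
```

```bash
python3 -c "
from h import *
s,im=grab('wrist');cv2.imwrite('pics/w6.png',im);np.save('w6.npy',np.r_[s['eef_pos'],s['ee_rot']])
a=eyes.grab_frame('side');cv2.imwrite('pics/s6.png',a)
b=cv2.resize(a[120:240,200:360],None,fx=2.5,fy=2.5);c=im[60:300,140:500];cv2.imwrite('pics/c.png',np.hstack([cv2.copyMakeBorder(c,0,60,0,0,0),b]))"
```

```text
(no output)
```

View pics/c.png

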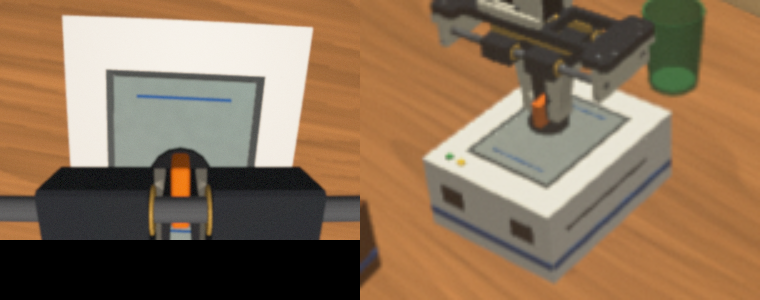

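The cover is flush all round. Now I'll push a little and probe the twist lightly.

```bash
cat > r.py <<'E'
from h import *
import sys
s=status.get_state();y=s['ee_rot'][2];y=y-2*np.pi if y>1 else y
print('push %.2f xy %s turned %.3f F %s M %s tilt %s w %.4f'%((.1048-s['eef_pos'][2])*1e3,(s['eef_pos'][:2]*1e3).round(1),-1.397-y,s['force'].round(1),s['moment'].round(3),fix(y,s)[:2],s['width']))
E
python3 -m jog '[[-0.3,0,-1.5,0,0.002,0],[0,0,-1,0,0,0]]' - 40|tail -0;python3 r.py;python3 -m jog '[[0,0,0,0,0,-0.04],[0,0,0,0,0,-0.04]]' |tail -0;python3 r.py;python3 -m jog '[[0,0,0,0,0,-0.03],[0,0,0,0,0,-0.03]]' |tail -0;python3 r.py
```

```text
push 2.99 xy [540.9 161.5] turned -0.001 F [-2.5 -1.6  5.2] M [-0.443  0.668 -0.011] tilt [-0.0016  0.002 ] w 0.0098
push 3.09 xy [541.  161.5] turned 0.080 F [-0.8 -0.9  5.9] M [-0.407  0.605  0.052] tilt [-0.0013  0.002 ] w 0.0099
push 3.09 xy [540.9 161.5] turned 0.143 F [-0.8 -0.5  4.7] M [-0.463  0.65   0.067] tilt [-0.0011  0.002 ] w 0.0098Exception ignored on flushing sys.stdout:
BrokenPipeError: [Errno 32] Broken pipe
Exception ignored on flushing sys.stdout:
BrokenPipeError: [Errno 32] Broken pipe
Exception ignored on flushing sys.stdout:
BrokenPipeError: [Errno 32] Broken pipe
```

```bash
for k in 1 2 3; do python3 -m jog '[[0,0,0,0,0,-0.02]]' >/dev/null;python3 r.py; done
```

```text
push 3.07 xy [541.  161.4] turned 0.164 F [-1.4 -1.3  3.9] M [-0.485  0.586  0.069] tilt [-0.0009  0.002 ] w 0.0102
push 3.11 xy [540.9 161.4] turned 0.185 F [-1.4 -1.1  3.8] M [-0.444  0.554  0.126] tilt [-0.0008  0.0019] w 0.0095
push 3.13 xy [540.9 161.3] turned 0.206 F [-1.9 -1.9  4.7] M [-0.66   0.463  0.119] tilt [-0.0006  0.0018] w 0.0098
```

```bash
for k in 1 2 3; do python3 -m jog '[[0,0,-0.7,0,0,0],[0,0,0,0,0,-0.01]]' >/dev/null;python3 r.py; done
```

```text
push 3.47 xy [541.  161.2] turned 0.218 F [-1.  -0.8  3.8] M [-0.438  0.684  0.124] tilt [-0.0004  0.0021] w 0.0096
push 3.75 xy [541.  161.2] turned 0.229 F [-1.1 -1.6  4. ] M [-0.387  0.718  0.089] tilt [-0.0002  0.0022] w 0.0099
push 3.97 xy [541.  161.2] turned 0.240 F [-2.3 -1.1  4.7] M [-0.405  0.658  0.125] tilt [-0.0002  0.0024] w 0.0097
```

```bash
python3 -m jog '[[0,0,0,0,0,-0.03]]' >/dev/null;python3 r.py;  for k in 1 2 3; do python3 -m jog '[[0,0,-1,0,0,0],[0,0,0,0,0,-0.01]]' >/dev/null;python3 r.py; done
```

```text
push 4.01 xy [540.9 161.2] turned 0.271 F [-1.8  0.9  0.2] M [0.473 0.633 0.049] tilt [-0.0002  0.0023] w 0.0096
push 5.11 xy [540.9 161.3] turned 0.282 F [-0.8 -0.8  2.5] M [-0.438  0.356  0.034] tilt [-0.0002  0.0024] w 0.0096
push 5.93 xy [541.  161.3] turned 0.292 F [-2.8 -0.6  7.1] M [-0.369  0.972  0.078] tilt [-0.0001  0.0026] w 0.0095
push 6.50 xy [541.  161.3] turned 0.302 F [-1.9 -0.2  7.8] M [-0.358  1.045 -0.009] tilt [-0.0001  0.0027] w 0.0095
```

```bash
python3 -c "
from h import *
s,im=grab('wrist');cv2.imwrite('pics/w7.png',im)
a=eyes.grab_frame('side')
b=cv2.resize(a[120:210,210:350],None,fx=3,fy=3);c=cv2.resize(im[140:300,260:380],None,fx=3,fy=3)
c6=cv2.resize(cv2.imread('pics/w6.png')[140:300,260:380],None,fx=3,fy=3)
cv2.imwrite('pics/d.png',np.hstack([c6,c]))"
```

```text
(no output)
```

View pics/d.png

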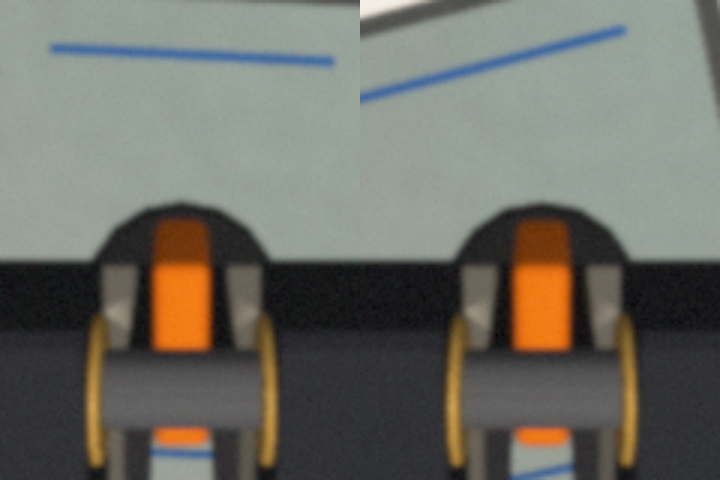

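The wing is square in the jaws and the stud has turned about 0.3 rad against the cover with almost no torque, so I'll probe on gently here.

```bash
for k in 1 2 3 4; do python3 -m jog '[[0,0,0,0,0,-0.025]]' >/dev/null;python3 r.py; done
```

```text
push 6.21 xy [541.  161.3] turned 0.327 F [-2.   0.4  6.6] M [-0.419  0.994  0.021] tilt [0.     0.0028] w 0.0094
push 5.99 xy [541.  161.3] turned 0.353 F [-2.8 -0.5  7. ] M [-0.337  1.013  0.029] tilt [0.0001 0.0028] w 0.0096
push 5.74 xy [541.  161.3] turned 0.379 F [-3.2 -0.9  6.8] M [-0.394  0.947  0.003] tilt [0.0001 0.003 ] w 0.0098
push 5.55 xy [541.  161.3] turned 0.405 F [-1.7 -0.5  7.1] M [-0.385  0.904  0.015] tilt [0.0002 0.003 ] w 0.0098
```

```bash
for k in 1 2 3; do python3 -m jog '[[0,0,-0.3,0,0,-0.06],[0,0,-0.3,0,0,-0.06]]' >/dev/null;python3 r.py; done
```

```text
push 5.75 xy [541.  161.2] turned 0.529 F [-0.9 -0.9  6.7] M [-0.41   0.967  0.01 ] tilt [0.0007 0.003 ] w 0.0096
push 5.91 xy [541.  161.2] turned 0.654 F [-2.2 -2.1  7.2] M [-0.357  0.999  0.029] tilt [0.001  0.0031] w 0.0100
push 6.16 xy [540.9 161.2] turned 0.778 F [-2.2 -1.3  7.4] M [-0.321  0.994  0.05 ] tilt [0.0015 0.0029] w 0.0096
```

```bash
for k in 1 2 3 4; do python3 -m jog '[[0,0,-0.1,0,0,-0.06],[0,0,-0.2,0,0,-0.06]]' >/dev/null;python3 r.py; done
```

```text
push 6.05 xy [540.9 161.1] turned 0.903 F [-2.4 -0.9  6.9] M [-0.306  0.974 -0.002] tilt [0.0019 0.0028] w 0.0097
push 5.92 xy [540.9 161.1] turned 1.028 F [-2.4 -1.2  7. ] M [-0.276  0.961  0.005] tilt [0.0023 0.0027] w 0.0100
push 5.83 xy [540.8 161.1] turned 1.153 F [-2.8 -2.5  7.1] M [-0.28   0.947 -0.01 ] tilt [0.0026 0.0024] w 0.0095
push 5.72 xy [540.8 161.1] turned 1.278 F [-1.5 -1.1  6.6] M [-0.25   0.944  0.041] tilt [0.0028 0.0023] w 0.0099
```

```bash
for k in 1 2; do python3 -m jog '[[0,0,-0.2,0,0,-0.06],[0,0,-0.2,0,0,-0.06]]' >/dev/null;python3 r.py; done; for k in 1 2 3 4 5; do python3 -m jog '[[0,0,-0.25,0,0,-0.03]]' >/dev/null;python3 r.py; done
```

```text
push 5.75 xy [540.7 161. ] turned 1.403 F [-2.4 -0.5  6.8] M [-0.236  0.93   0.01 ] tilt [0.0031 0.0019] w 0.0100
push 5.79 xy [540.7 161.1] turned 1.528 F [-3.  -0.2  7.7] M [-0.281  0.899 -0.046] tilt [0.0032 0.0016] w 0.0097
push 5.84 xy [540.7 161. ] turned 1.561 F [-2.9 -1.1  6.1] M [-0.243  0.943  0.039] tilt [0.0033 0.0015] w 0.0099
push 5.88 xy [540.7 161. ] turned 1.592 F [-2.  -1.1  7.3] M [-0.234  0.946  0.01 ] tilt [0.0033 0.0015] w 0.0099
push 5.91 xy [540.7 161.1] turned 1.623 F [-2.5 -0.9  7.8] M [-0.271  0.902  0.088] tilt [0.0033 0.0015] w 0.0101
push 5.97 xy [540.6 161. ] turned 1.654 F [-2.8 -0.6  5.8] M [-0.268  0.978  0.023] tilt [0.0033 0.0015] w 0.0097
push 6.02 xy [540.6 161.1] turned 1.685 F [-2.9 -1.9  7.6] M [-0.226  1.02   0.029] tilt [0.0034 0.0014] w 0.0099
```

```bash
python3 -m jog '[[0,0,-0.2,0,0,-0.02],[0,0,-0.1,0,0,0],[0,0,0.3,0,0,0],[0,0,0.5,0,0,0]]' >/dev/null;python3 r.py; for k in 1 2 ; do python3 -m jog '[[0,0,0.4,0,0,0]]' >/dev/null;python3 r.py; done
```

```text
push 5.14 xy [540.5 161.1] turned 1.707 F [-2.1 -1.6  4. ] M [-0.223  0.506  0.064] tilt [0.0033 0.0014] w 0.0098
push 4.76 xy [540.5 161. ] turned 1.707 F [-2.3 -0.9  4.5] M [-0.243  0.571  0.063] tilt [0.0033 0.0013] w 0.0100
push 4.37 xy [540.5 161.1] turned 1.707 F [-1.1 -1.5  4. ] M [-0.233  0.501  0.112] tilt [0.0033 0.0013] w 0.0091
```

Springing back with it; now let go.

```bash
python3 -m jog '[[0,0,0,0,0,0],[0,0,0,0,0,0],[0,0,0,0,0,0],[0,0,0,0,0,0],[0,0,0,0,0,0]]' 0.8 ;python3 r.py;  python3 -m jog '[[0,0,5,0,0,0],[0,0,20,0,0,0],[0,0,30,0,0,0],[0,0,30,0,0,0],[0,0,30,0,0,0],[0,0,10,0,0,0],[0,0,0,0,0,0],[0,0,0,0,0,0]]'
python3 - <<'E'
from h import *
st,im=grab("wrist");np.save("w8.npy",np.r_[st["eef_pos"],st["ee_rot"]]);cv2.imwrite("pics/w8.png",im)
s=eyes.grab_frame('side');t=eyes.grab_frame('top');cv2.imwrite('pics/s8.png',s);cv2.imwrite('pics/t8.png',t)
cv2.imwrite('pics/e.png',np.hstack([im[20:320,120:520],cv2.resize(s[110:230,210:370],None,fx=2.5,fy=2.5)]))
one=lambda a:(a[0],a[1][0]);p,r=wing(st,im,(230,60,410,260));print(p,r)
cs=cen(biggest(orange(s),(240,140,320,200)));print(cs,tri([one(rays("wrist",p,st)),one(rays("side",cs))]))
E
```

```text
t: 17.4
eef_pos: [0.5403, 0.1614, 0.099]
ee_rot: [-3.139, 0.0, -3.105]
force: [0.2, -0.2, 0.3]
width: 0.044
push 5.82 xy [540.3 161.4] turned 1.708 F [ 0.2 -0.2  0.3] M [ 0.06  -0.105 -0.072] tilt [0.003  0.0003] w 0.0440
t: 18.2
eef_pos: [0.5388, 0.1604, 0.2293]
ee_rot: [-3.138, -0.001, -3.105]
force: [-0.2, 0.2, 0.7]
width: 0.07
[[318.05406824 193.90603675]] (array([540.6, 178.5]), array([12. , 43.2]), -1.5359)
[[274.31818182 159.40909091]] (array([0.54073663, 0.16077226, 0.11760891]), [2.7858306534498742e-05, 2.7858306534640078e-05])
```

View pics/e.png

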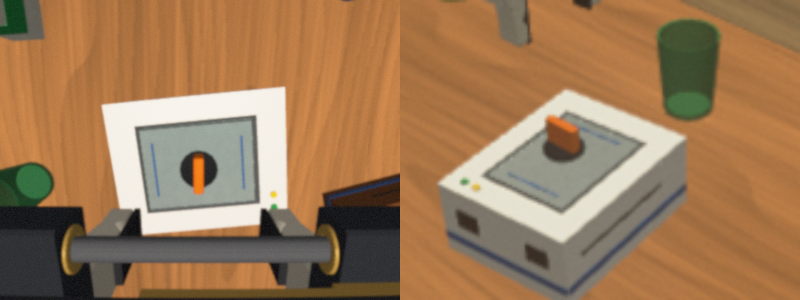

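The cover is flush with an even gap all round. The wing stands across the unit at about 1.67 rad from the unit's x, with the gripper well clear. Handing in.

```bash
python3 -c "
from station import workorder;print(workorder.job_done())"
```

```text
the job is handed in; nothing more can be done
None
```

The battery cover is back in its pocket, the stud is turned to its lock, and the job is handed in at about 18 s of the 72 s. The hand-in gave no verdict.

**What I did:**
- I gripped the cover by its orange wing, lifted it (about 2.6 N on the wrist) and lowered it into the pocket. The first contact came at the expected height.
- The stud jammed lightly at 3 to 4 mm of push. I eased deeper, and at about 5.5 to 6.2 mm it turned freely with about 0.03 N m. The highest twist I read was about 0.13 N m and the highest push about 8 N.
- I turned it 1.71 rad clockwise, let it ease back about 1.6 mm, then opened the fingers and backed off 130 mm.

**Last checks:**
- **Cover:** it looks flush, with an even gap all round, in both the wrist and side views.
- **Turn:** the wing stands about 1.67 rad clockwise of the unit's x axis, past the 1.45 rad where it locks.
- **Bystanders:** I never moved near the glass, can, carton or pill cup, but I did not measure them afterwards.

**One check disagreed:** the two-view wing height came out at 117.6 mm, which on its face means the stud is fully out instead of about 4 mm in. A similar two-view check of the receptacle slot also read about 4 mm high, so I put it down to calibration error. The spring-back into the groove therefore rests on the wing's angle and the arm's readings as it eased back, not on a precise height measurement.

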